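# Test the grill cart's mushroom stop button

### The arm

A 6-joint arm with a two-finger parallel gripper is mounted at the origin on the work surface. World frame = base frame: x ahead of the robot, y to its left, z up, the work surface at z = 0. Lengths are in m, angles in rad, forces in N, time in s.
With the tool pointing down it reaches from about 0.25 to 0.725 m from the base axis. Payload 4 kg.
Tool frame: the origin (TCP) lies midway between the tips of the shut fingers; the grasp point (between the pads) lies 19 mm behind it; z points along the fingers, y is the direction in which the jaws open and shut (so a half turn about z gives the same grasp; the last joint's range is limited). The gripper opens to 85 mm and grips with 20 to 120 N. Pads are 22 mm wide; open, the fingers measure 114 mm over their backs; the gripper's body (76 mm by 85 mm) begins 54 mm behind the grasp point. The pads swing forward as they close: fully open they stand 13 mm farther back than shut.
Start: joints at [-1.285, 0.241, 0.005, 1.335, 0, 1.571], TCP at [0.141, -0.48, 0.231] pointing down, gripper open.
Joint ranges: [-2.72, 2.72], [-1.05, 1.87], [-1.09, 1.28], [-1.99, 2.15], [-1.42, 1.44], [-3.14, 3.14]. Speed limits (rad/s): [2.79, 2.79, 3.14, 3.14, 3.14, 3.14].

### API

Orientations are given as a unit quaternion [x, y, z, w].
In Python, from workcell import get_obs, camera, camera_model, job_done, masks_of gives the robot as it stands.
- The arm moves only by the tool jog_arm, never from a script. Its argument "deltas" is a list that holds one entry, the list of rows, each a list of 7 numbers: the shift along the tool's x, y, z in mm, then the turn, a rotation vector about the tool's x, y, z in degrees, then the finger opening in mm, from 0 to 85.4. A call has 1 to 5 rows; each row shifts and turns the pose as measured when the row begins, along the tool's axes as they then stand; what a row does not reach is not made up. A row lasts 1/10 s, in which the tool goes at most 50 mm and 8.59 degrees, less where a joint would pass 70% of its speed; a pose out of reach is approached as far as the arm can. A call with a gripper value outside its range is refused whole. The fingers move at their own pace and stop on an object; the grip force is fixed at half the most. Time passes only in rows, so rows that do not move let the fingers close. It gives the time, the measured TCP pose, the force and the opening at its end, in the units of the state.
- get_obs(): the state, without advancing time (a new reading comes with each control period).
- camera(name): name is "side" or "top"; returns the picture (480x640x3 uint8, red, green, blue); there is no depth.
- camera_model(name): a dict with "fovy" (degrees; the focal length in pixels is half the picture's height over the tangent of half this angle, whatever the lens; pixels are square), "cx", "cy" (the principal point, pixels), "k1" (the pictures are not rectified: a ray, as slopes to the right and down, at radius r is drawn at 1 + k1 r^2 times it, then the intrinsics apply), "pose" (4x4, takes a point from camera to world coordinates). Camera axes: x right, y down, z forward; pixel columns grow to the right and rows downward; lengths in m; the calibration is good to about 2 mm. A picture is of the moment at which its call begins. camera_model takes no time and is no camera call.
- job_done(): hands the job in, once; it reports no verdict.
Trained networks look in the newest picture that a camera, given by its name, has taken for a name from the list of things; names that differ only in an ending like _2 or _b are one class to them, and where a whole thing is asked for, a point or a joint stands for the part that bears it (a point fixed in the world has none). Each returns a list of dicts, best first, with "conf" (0 to 1); they miss things now and then, are a little off and sometimes report something else, mostly with a low value. They report only what shows in the picture. A call takes as long as a camera call. They do not tell look-alikes from the thing itself.
- masks_of(target, camera): "pixels" (480x640 bool, what is visible of it) and "at" ([column, row] in pixels, amid what is visible of it).
The state is a dict: "clock": time; "joint_pos": joint angles; "joint_vel": joint speeds; "tau": joint torques, N m; "eef_pos": TCP position; "tool_rot": TCP orientation; "ft_force": force on the tool from outside, world axes, zero at the start; "ft_torque": the same for the moment, N m; "grip_width": finger opening in m.
Only numpy, scipy, OpenCV 4.12 (cv2) and the standard library are available. Lean on these libraries where they do the work, as an engineer would, in place of code of your own. Each camera call takes 0.05 s, during which the arm holds its last target. There are 200 camera calls.

### The job

Test the grill cart's stop button: with the fingertips, press the winged mushroom head down until it latches, take the fingers off so that it stays down by itself, then push one of its wings round clockwise (seen from above) until the latch lets go and the head springs up, and leave the button raised and turned back, ready for use. Do not grip the head, do not press the plain round igniter button on the other box, and leave the cup, bottle, plate, spatula and grate where they are.

Things in the scene. Friction and masses are not known exactly. Their poses are not given: they have to be found in the camera images.
- mushroom: Black mushroom head of the stop button: a domed cap 52 mm across and 28 mm high, carrying two wings along its +y and -y. Origin: centre of the cap's underside, on the vertical axis; z up. Goes down with the press, turns with the twist.
- head_rim: The head's upright skirt (the cap's lower 16 mm) with the two opposite wings; same origin and axes as the mushroom. Each wing is 10 mm thick (along x), 22 mm high (up from the underside) and clear of the cap from 26 to 52 mm from the axis. Pushing a wing round takes about 3 N; a squeeze or blow on skirt or wings over 30 N counts as gripping.
- stop_top (a point): Centre of the cap's top, a flat 24 mm across: the place to press. Raised: 97 mm above the cart top. The head stands on the middle of a fixed grey box 120 x 110 mm, 55 mm high; its underside is 14 mm above the box top when raised, about 6 mm when latched.
- stop_ear_left (a point): Middle of the wing on the head's +y side: 42 mm from the axis, half-way up the wing (11 mm above the underside, 11 mm below the wing's top). To twist clockwise this wing is pushed towards the head's +x. Axes as the head's.
- stop_ear_right (a point): The same for the wing on the head's -y side; to twist clockwise it is pushed towards the head's -x.
- stop_press (a joint): How far the head is pressed in, m: 0 raised, about 0.008 latched, 0.012 hard stop. A spring pushes it up with 4 N raised, 8 N at the stop; passing the catch takes about 3 N more. Pressed past 0.009 with the twist at 0 the catch snaps; 0.010 to 0.011 is a good depth. Pressed while twisted it does not latch.
- stop_twist (a joint): How far the mushroom head is twisted clockwise seen from above, in rad: 0 at rest, 0.9 at the stop. A light spring turns it back to 0 (0.04 N m at 0, 0.14 N m at the stop). When latched, the latch lets go at about 0.5 and the head springs up.
- igniter (a joint): How far the igniter button is pressed, in m (0 to 0.006). It must stay at 0.
- igniter_top (a point): Centre of the top of the igniter: a plain flat round black button 36 mm across, its top 75 mm above the cart top, on the middle of a second grey box, fixed, of the same size as the stop button's. Not to be pressed.
- cup: Metal cup, 76 mm across, 80 mm high, standing between the two boxes. Origin: centre of its underside. To be left alone.
- fuel_bottle: Aluminium bottle, 72 mm across, 200 mm high. Origin: centre of its underside. To be left alone.
- plate: Black plastic plate, 160 mm across, 18 mm high, lying on the left, nearer the robot. Origin: centre of its underside. To be left alone.
- spatula: Spatula 270 mm long, lying flat, handle towards its -x. To be left alone.
- grate: Grill grate 160 x 320 mm, 20 mm high, beyond the boxes. Origin: centre, at cart-top level. To be left alone.
Things that resemble listed ones, but are neither listed nor needed, are in the scene too. Leave any orange look-alike of the part that bears mushroom alone.

How it is judged:
By the outcome, as a careful person would: the job done as asked, in the order asked, and still so for the second after the job is handed in, with the robot touching nothing.
It also fails if it takes over 45 s, if anything falls off the work surface, if the arm or the gripper's body presses on something with over 40 N, if the wrist force passes 120 N, or if a joint passes its speed limit or range.

## Working session

There is one attempt and no reset: what is moved stays moved. The work goes in short steps, Python scripts to look and compute and a tool call to move; the robot and the scene stay as the last step left them, time stands still between calls to the robot, and variables do not carry over. Pictures are saved under pics/ and viewed, about 8 in all and at most 12, crops included, and the job is handed in when it is done.

Besides the shell and the picture viewer there is one more tool, called after "Call:" as a command line: name --argument value ..., lists and objects as JSON in quotes. jog_arm: Moves the arm, as the interface text tells. Its arguments: {"type":"object","properties":{"deltas":{"type":"array"}},"required":["deltas"]}

```bash
mkdir -p pics; cat > h.py <<'E'
import numpy as np, cv2
from workcell import *
from scipy.spatial.transform import Rotation as R
def snap(n,f):
    im=camera(n); cv2.imwrite('pics/'+f,im[:,:,::-1]); return im
def K(m):
    f=240/np.tan(np.radians(m['fovy'])/2); return f,m['cx'],m['cy'],m['k1'],np.array(m['pose'])
def ray(n,uv):
    f,cx,cy,k,T=K(camera_model(n)); d=np.array([(uv[0]-cx)/f,(uv[1]-cy)/f]); s=d.copy()
    for _ in range(20): s=d/(1+k*(s@s))
    return T[:3,3],T[:3,:3]@np.array([*s,1])
def at_z(n,uv,z):
    o,d=ray(n,uv); return o+d*(z-o[2])/d[2]
def proj(n,p):
    f,cx,cy,k,T=K(camera_model(n)); q=T[:3,:3].T@(np.array(p)-T[:3,3]); s=q[:2]/q[2]; s=s*(1+k*(s@s)); return np.array([cx,cy])+f*s
def tri(a,b):
    (o1,d1),(o2,d2)=ray('top',a),ray('side',b); A=np.c_[d1,-d2]; t=np.linalg.lstsq(A,o2-o1,rcond=None)[0]
    p,q=o1+t[0]*d1,o2+t[1]*d2; return (p+q)/2,np.linalg.norm(p-q)
E
python3 - <<'E'
from h import *
a=snap('top','t0.png');b=snap('side','s0.png')
cv2.imwrite('pics/both.png',cv2.resize(np.hstack([a,b]),(800,300))[:,:,::-1])
for c in('top','side'):
    m=camera_model(c);print(c,m['fovy'],np.round(m['pose'],3).tolist())
    for n in('mushroom','stop_ear_left','stop_top','igniter_top','cup','fuel_bottle'):
        print(n,[(round(x['conf'],2),np.round(x['at'],1).tolist(),int(x['pixels'].sum())) for x in masks_of(n,c)])
o=get_obs();print(o['clock'],o['eef_pos'],o['tool_rot'])
E
```

```text
top 56.94646903435427 [[0.02, -0.997, 0.076, 0.431], [-1.0, -0.021, -0.003, 0.038], [0.005, -0.076, -0.997, 1.318], [0.0, 0.0, 0.0, 1.0]]
mushroom [(0.94, [385.0, 300.5], 354), (0.91, [302.5, 284.5], 358), (0.82, [238.1, 156.0], 367), (0.79, [257.7, 229.3], 348), (0.67, [253.7, 229.8], 366)]
stop_ear_left [(0.84, [304.3, 287.2], 295), (0.61, [260.9, 226.6], 330), (0.54, [239.8, 158.6], 312), (0.5, [396.8, 219.2], 108)]
stop_top [(0.96, [239.0, 155.3], 340), (0.73, [387.7, 298.7], 360), (0.57, [301.0, 287.0], 286), (0.54, [258.0, 227.2], 313)]
igniter_top [(0.45, [397.8, 215.0], 126)]
cup [(0.61, [326.4, 227.0], 597)]
fuel_bottle [(0.72, [173.7, 181.3], 902), (0.56, [256.4, 227.5], 342)]
side 49.9218249210559 [[-0.706, -0.487, 0.515, -0.05], [-0.708, 0.486, -0.512, 0.632], [-0.001, -0.726, -0.688, 0.877], [0.0, 0.0, 0.0, 1.0]]
mushroom [(0.95, [271.3, 279.9], 693), (0.95, [367.8, 288.3], 685), (0.8, [448.8, 243.7], 523), (0.75, [189.8, 245.9], 695), (0.7, [262.5, 211.1], 1306)]
stop_ear_left [(0.84, [449.0, 242.7], 515), (0.63, [271.7, 278.8], 615), (0.58, [366.7, 289.4], 660)]
stop_top [(0.94, [369.9, 289.1], 738), (0.89, [273.3, 278.9], 718), (0.81, [444.7, 240.8], 521), (0.61, [188.4, 246.5], 660)]
igniter_top [(0.62, [378.7, 195.3], 142)]
cup []
fuel_bottle [(0.95, [135.6, 311.3], 2679)]
0.7 [ 0.14095811 -0.47973428  0.23135008] [9.89809044e-01 1.42401035e-01 1.47890890e-05 4.87669876e-05]
```

View pics/t0.png

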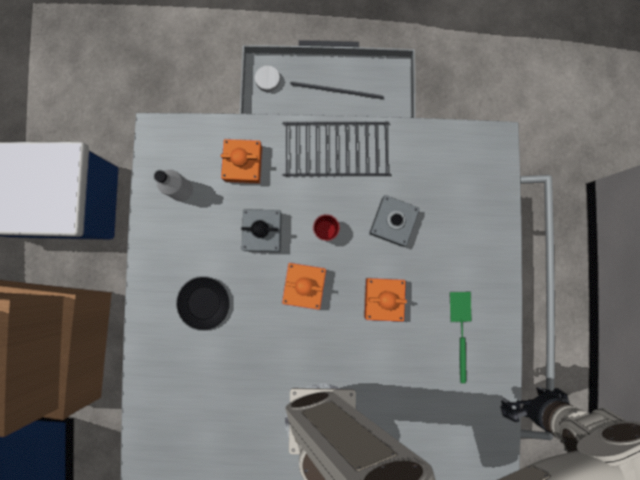

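View pics/s0.png

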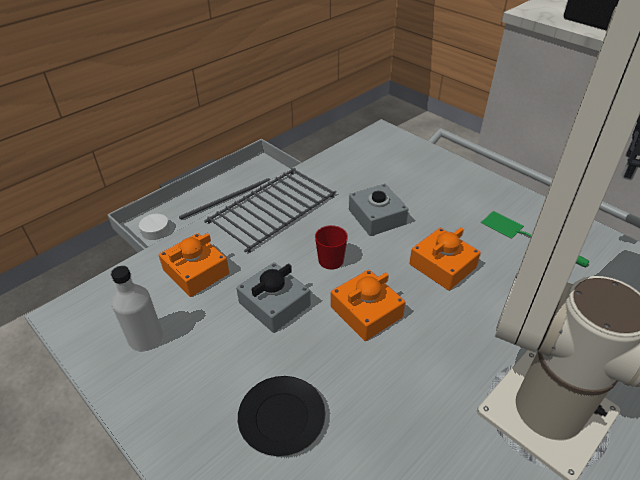

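The pictures show five button boxes. Three are orange look-alikes with winged heads, at top (239,157), (304,287) and (387,299). One is grey with a plain round button, the igniter, at top (397,219). One is grey with a black winged head, at top (261,229) / side (272,280). Only the last fits: black, winged, on a grey box, with the cup between it and the igniter. I'll fit its silhouette and confirm it in a crop.

```bash
cat > fit.py <<'E'
from h import *
from scipy.optimize import minimize
S=4
C={'top':(261,229,30),'side':(272,280,42)}
def hull_pts(zr,tw=0):
    a=np.linspace(0,2*np.pi,40); c=[]
    for r,z in((26,0),(26,16),(21,23),(12,28)): c.append(np.c_[r*np.cos(a),r*np.sin(a),0*a+z])
    w=np.array([[x,y,z] for x in(-5,5) for y in(-52,52) for z in(0,22)],float)
    return [np.vstack(c)/1e3,w/1e3]
def render(n,p,z0):
    u,v,h=C[n]; m=np.zeros((2*h*S,2*h*S),np.uint8); c,s=np.cos(p[2]),np.sin(p[2])
    for P in hull_pts(0):
        Q=P@np.array([[c,s,0],[-s,c,0],[0,0,1]])+[p[0],p[1],z0]
        q=np.array([(proj(n,x)-[u-h-.5+.5,v-h])*S for x in Q])
        cv2.fillConvexPoly(m,cv2.convexHull(np.round(q*16).astype(np.int32)),255,shift=4)
    return cv2.resize(m,(2*h,2*h),interpolation=cv2.INTER_AREA)/255.
def fit(ims,z0=.069,p0=None):
    D={}
    for n,im in ims.items():
        u,v,h=C[n]; g=im[v-h:v+h,u-h:u+h].max(2).astype(float); D[n]=np.clip((110-g)/60,0,1)
    cost=lambda p:sum(np.abs(render(n,p,z0)-D[n]).mean()*(1 if n=='side' else 1) for n in D)
    if p0 is None:
        o=at_z('top',(261,229),z0+.015); p0=min(([o[0],o[1],y] for y in np.arange(0,np.pi,.1)),key=cost)
    r=minimize(cost,p0,method='Nelder-Mead',options=dict(initial_simplex=[p0,np.add(p0,[.008,0,0]),np.add(p0,[0,.008,0]),np.add(p0,[0,0,.15])],xatol=1e-4,fatol=1e-6))
    return r.x,r.fun,D
E
python3 - <<'E'
from fit import *
ims={n:snap(n,n+'1.png') for n in C}
for z in(.061,.069,.077):
    print(z,fit(ims,z)[:2])
for n in C: print(n,fit({n:ims[n]})[:2])
p,_,D=fit(ims); out=[]
for n in C:
    u,v,h=C[n]; c=cv2.resize(ims[n][v-h:v+h,u-h:u+h],(400,400),interpolation=cv2.INTER_CUBIC)
    m=cv2.resize((render(n,p,.069)*255).astype(np.uint8),(400,400)); d=c.copy()
    cv2.drawContours(d,cv2.findContours((m>127).astype(np.uint8),0,1)[0],-1,(255,0,0),1); out+=[d]
cv2.imwrite('pics/fit.png',np.hstack(out)[:,:,::-1])
E
```

```text
Traceback (most recent call last):
  File "fit.py", line 23, in fit
    o=at_z('top',(261,229),z0+.015); p0=min(([o[0],o[1],y] for y in np.arange(0,np.pi,.1)),key=cost)
                                        ~~~^^^^^^^^^^^^^^^^^^^^^^^^^^^^^^^^^^^^^^^^^^^^^^^^^^^^^^^^^
  File "fit.py", line 21, in <lambda>
    cost=lambda p:sum(np.abs(render(n,p,z0)-D[n]).mean()*(1 if n=='side' else 1) for n in D)
                  ~~~^^^^^^^^^^^^^^^^^^^^^^^^^^^^^^^^^^^^^^^^^^^^^^^^^^^^^^^^^^^^^^^^^^^^^^^
  File "fit.py", line 21, in <genexpr>
    cost=lambda p:sum(np.abs(render(n,p,z0)-D[n]).mean()*(1 if n=='side' else 1) for n in D)
                             ~~~~~~^^^^^^^^
  File "fit.py", line 14, in render
    q=np.array([(proj(n,x)-[u-h-.5+.5,v-h])*S for x in Q])
                 ~~~~^^^^^
  File "h.py", line 15, in proj
    f,cx,cy,k,T=K(camera_model(n)); q=T[:3,:3].T@(np.array(p)-T[:3,3]); s=q[:2]/q[2]; s=s*(1+k*(s@s)); return np.array([cx,cy])+f*s
                  ~~~~~~~~~~~~^^^
ValueError: time passes only in moves, steps and waits
```

```bash
sed -i "s/^import numpy as np, cv2/import numpy as np, cv2, functools/; s/^def K(m)/@functools.lru_cache\ndef cm(n): return camera_model(n)\ndef K(m)/; s/K(camera_model(n))/K(cm(n))/" h.py
sed -i 's/-\[u-h-.5+.5,v-h\])\*S for/-[u-h-.5,v-h-.5])*S-.5 for/' fit.py
sed -i '/^def K/i #' h.py
sed -i '1a\ ' h.py; sed -i 's/^ $//' h.py
cat > show.py <<'E'
from fit import *
def show(ims,p,z,f):
    out=[]
    for n in ims:
        u,v,h=C[n]; d=cv2.resize(ims[n][v-h:v+h,u-h:u+h],(400,400),interpolation=cv2.INTER_CUBIC)
        m=cv2.resize((render(n,p,z)*255).astype(np.uint8),(400,400))
        cv2.drawContours(d,cv2.findContours((m>127).astype(np.uint8),0,1)[0],-1,(255,0,0),1); out+=[d]
    cv2.imwrite('pics/'+f,np.hstack(out)[:,:,::-1])
E
python3 - <<'E'
from show import *
ims={n:cv2.imread(f'pics/{n}1.png')[:,:,::-1] for n in C}
for n in C: print(n,{k:v for k,v in cm(n).items() if k!='pose'})
for z in(.061,.069,.077):
    print(z,fit(ims,z)[:2])
for n in C: print(n,fit({n:ims[n]})[:2])
p,_,D=fit(ims); show(ims,p,.069,'fit.png')
E
```

```text
top {'fovy': 56.94646903435427, 'cx': 313.90783929617345, 'cy': 240.1041126627653, 'k1': -0.08671153121987775}
side {'fovy': 49.9218249210559, 'cx': 323.2825851692521, 'cy': 246.63855857288286, 'k1': -0.020588781605118463}
0.061 (array([0.55549449, 0.18499883, 0.0074274 ]), np.float64(0.22307375728069007))
0.069 (array([0.55311064, 0.18578058, 0.00212072]), np.float64(0.225677309812814))
0.077 (array([ 0.5521788 ,  0.1855302 , -0.00280121]), np.float64(0.25222991974567605))
top (array([ 0.55399981,  0.18563048, -0.0164999 ]), np.float64(0.07521432461873638))
side (array([0.55094676, 0.18762382, 0.02174796]), np.float64(0.14350073362678403))
```

View pics/fit.png

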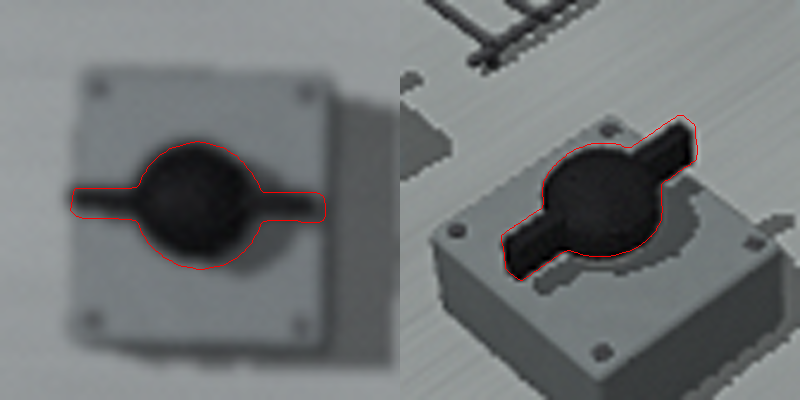

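```bash
sed -i 's#(110-g)/60#(62-g)/24#' fit.py
python3 - <<'E'
from show import *
ims={n:cv2.imread(f'pics/{n}1.png')[:,:,::-1] for n in C}
for n in C:
    u,v,h=C[n]; print(n,ims[n].max(2)[v,u-h:u+h:2].tolist())
for z in(.067,.069,.071):
    print(z,fit(ims,z)[:2])
for n in C: print(n,fit({n:ims[n]})[:2])
p,_,D=fit(ims); show(ims,p,.069,'fit2.png')
E
```

```text
top [159, 160, 159, 160, 154, 98, 45, 42, 34, 31, 22, 28, 35, 31, 29, 29, 21, 18, 29, 30, 33, 32, 31, 44, 67, 76, 90, 89, 89, 89]
side [148, 149, 150, 150, 148, 147, 145, 152, 126, 121, 123, 123, 123, 123, 128, 16, 33, 32, 35, 35, 36, 35, 30, 31, 29, 29, 26, 46, 77, 75, 86, 123, 122, 117, 128, 153, 152, 152, 150, 152, 153, 150]
0.067 (array([0.55308232, 0.18715541, 0.03114098]), np.float64(0.044262065937486106))
0.069 (array([0.55239155, 0.18744741, 0.01985207]), np.float64(0.04668903672580143))
0.071 (array([0.55190913, 0.18739073, 0.02909047]), np.float64(0.04964068405139834))
top (array([0.55435557, 0.18596336, 0.00962942]), np.float64(0.023174291938997824))
side (array([0.55158375, 0.18744344, 0.03426277]), np.float64(0.02176481703792628))
```

View pics/fit2.png

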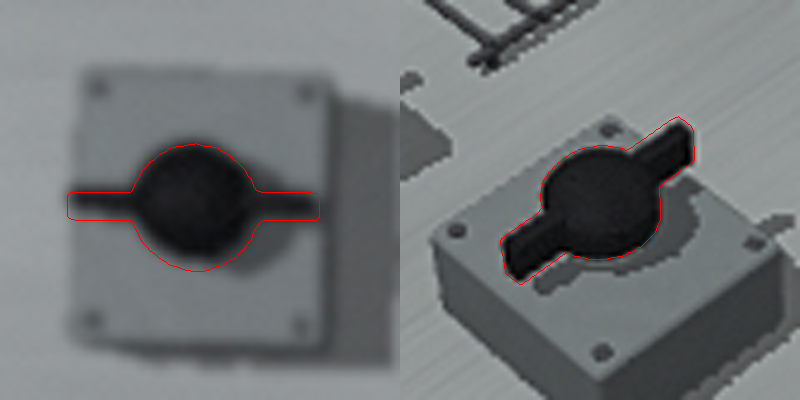

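The crop confirms it: the black winged head on the grey box is the target. Fitted pose is about (0.553, 0.187), with the wings along world ±y. Next I'll plan the approach with the fingers shut and tool x along world y.

```bash
cat > plan.py <<'E'
import sys; from h import *
def plan(t,yaw,n):
    o=get_obs(); p=np.array(o['eef_pos']); Rm=R.from_quat(o['tool_rot']); G=R.from_matrix([[np.cos(yaw),np.sin(yaw),0],[np.sin(yaw),-np.cos(yaw),0],[0,0,-1]])
    rv=(Rm.inv()*G).as_rotvec(); d=(np.array(t)-p)/n
    print(o['clock'],'p',p.round(4),'F',np.round(o['ft_force'],1))
    for i in range(n):
        Ri=Rm*R.from_rotvec(rv*i/n); print((Ri.inv().apply(d)*1e3).round(1).tolist(),np.degrees(rv/n).round(2).tolist())
a=list(map(float,sys.argv[1:])); plan(a[:3],np.radians(a[3]),int(a[4]))
E
python3 plan.py .553 .187 .15 90 18
```

```text
0.8 p [ 0.1409 -0.4797  0.2313] F [-0.5  0.2 -0.1]
[32.4, -29.1, 4.5] [-0.0, -0.0, -4.09]
[34.4, -26.7, 4.5] [-0.0, -0.0, -4.09]
[36.2, -24.2, 4.5] [-0.0, -0.0, -4.09]
[37.8, -21.5, 4.5] [-0.0, -0.0, -4.09]
[39.3, -18.8, 4.5] [-0.0, -0.0, -4.09]
[40.5, -15.9, 4.5] [-0.0, -0.0, -4.09]
[41.6, -13.0, 4.5] [-0.0, -0.0, -4.09]
[42.4, -10.0, 4.5] [-0.0, -0.0, -4.09]
[43.0, -6.9, 4.5] [-0.0, -0.0, -4.09]
[43.4, -3.9, 4.5] [-0.0, -0.0, -4.09]
[43.5, -0.8, 4.5] [-0.0, -0.0, -4.09]
[43.5, 2.3, 4.5] [-0.0, -0.0, -4.09]
[43.2, 5.4, 4.5] [-0.0, -0.0, -4.09]
[42.7, 8.5, 4.5] [-0.0, -0.0, -4.09]
[42.0, 11.5, 4.5] [-0.0, -0.0, -4.09]
[41.1, 14.5, 4.5] [-0.0, -0.0, -4.09]
[39.9, 17.4, 4.5] [-0.0, -0.0, -4.09]
[38.6, 20.2, 4.5] [-0.0, -0.0, -4.09]
```

Call:
jog_arm --deltas '[[[32, -29, 4, 0, 0, -4, 0], [34, -27, 4, 0, 0, -4, 0], [36, -24, 4, 0, 0, -4, 0], [38, -21, 4, 0, 0, -4, 0], [39, -19, 4, 0, 0, -4, 0]]]'

```text
clock: 1.3
eef_pos: [0.2562, -0.2953, 0.2103]
tool_rot: [0.95, 0.313, 0.0, 0.003]
ft_force: [0.8, -1.6, 0.7]
grip_width: 0.0123
```

Call:
jog_arm --deltas '[[[40, -16, 4, 0, 0, -4, 0], [41, -13, 4, 0, 0, -4, 0], [42, -10, 4, 0, 0, -4, 0], [43, -7, 4, 0, 0, -4, 0], [43, -4, 4, 0, 0, -4, 0]]]'

```text
clock: 1.8
eef_pos: [0.3736, -0.1041, 0.1906]
tool_rot: [0.878, 0.479, 0.002, 0.005]
ft_force: [-0.8, -0.8, 0.5]
grip_width: 0.0006
```

```bash
python3 plan.py .553 .187 .15 90 10
```

```text
1.8 p [ 0.3736 -0.1041  0.1906] F [-0.8 -0.8  0.5]
[34.2, -0.7, 4.0] [0.06, 0.03, -3.28]
[34.2, 1.2, 4.0] [0.06, 0.03, -3.28]
[34.1, 3.2, 4.0] [0.06, 0.03, -3.28]
[33.8, 5.1, 4.0] [0.06, 0.03, -3.28]
[33.5, 7.1, 4.0] [0.06, 0.03, -3.28]
[33.0, 9.0, 4.0] [0.06, 0.03, -3.28]
[32.4, 10.8, 4.0] [0.06, 0.03, -3.28]
[31.8, 12.7, 4.1] [0.06, 0.03, -3.28]
[31.0, 14.5, 4.1] [0.06, 0.03, -3.28]
[30.1, 16.2, 4.1] [0.06, 0.03, -3.28]
```

Call:
jog_arm --deltas '[[[34, -1, 3, 0, 0, -3.3, 0], [34, 1, 3, 0, 0, -3.3, 0], [34, 3, 3, 0, 0, -3.3, 0], [34, 5, 3, 0, 0, -3.3, 0], [34, 7, 3, 0, 0, -3.3, 0]]]'

```text
clock: 2.3
eef_pos: [0.4652, 0.0514, 0.1757]
tool_rot: [0.795, 0.606, 0.002, 0.007]
ft_force: [0.9, -0.7, -0.0]
grip_width: -0.0001
```

Call:
jog_arm --deltas '[[[33, 9, 3, 0, 0, -3.3, 0], [32, 11, 3, 0, 0, -3.3, 0], [32, 13, 3, 0, 0, -3.3, 0], [31, 14, 3, 0, 0, -3.3, 0], [28, 14, 3, 0, 0, -3.3, 0]]]'

```text
clock: 2.8
eef_pos: [0.5524, 0.2044, 0.1599]
tool_rot: [0.695, 0.719, 0.002, 0.008]
ft_force: [0.7, -0.1, 0.1]
grip_width: 0.0
```

```bash
python3 plan.py .553 .187 .13 90 3
```

```text
2.8 p [0.5524 0.2044 0.1599] F [ 0.7 -0.1  0.1]
[-5.7, -0.1, 10.0] [0.25, 0.16, 0.66]
[-5.7, -0.0, 10.0] [0.25, 0.16, 0.66]
[-5.8, 0.1, 10.0] [0.25, 0.16, 0.66]
```

Call:
jog_arm --deltas '[[[-6, 0, 10, 0.3, 0.2, 0.7, 0], [-6, 0, 10, 0.3, 0.2, 0.7, 0], [-5, 0, 10, 0.3, 0.2, 0.7, 0], [0, 0, 12, 0, 0, 0, 0], [0, 0, 0, 0, 0, 0, 0]]]'

```text
clock: 3.3
eef_pos: [0.5527, 0.1875, 0.1133]
tool_rot: [0.708, 0.706, -0.001, -0.003]
ft_force: [-0.8, 0.4, -0.5]
grip_width: 0.0001
```

```bash
python3 plan.py .553 .187 .105 90 1; python3 - <<'E'
from h import *
a=snap('top','t2.png');b=snap('side','s2.png')
o=get_obs();p=np.array(o['eef_pos']);print(proj('top',p),proj('side',p))
f=lambda im,n:cv2.resize(im,(400,400),interpolation=cv2.INTER_CUBIC)
cv2.imwrite('pics/c2.png',np.hstack([f(a[194:264,226:296],0),f(b[210:310,222:322],0)])[:,:,::-1])
E
```

```text
3.3 p [0.5527 0.1875 0.1133] F [-0.8  0.4 -0.5]
[-0.5, 0.3, 8.3] [-0.33, -0.13, -0.15]
[257.93962126 227.73451634] [269.65383863 267.41165884]
```

View pics/c2.png

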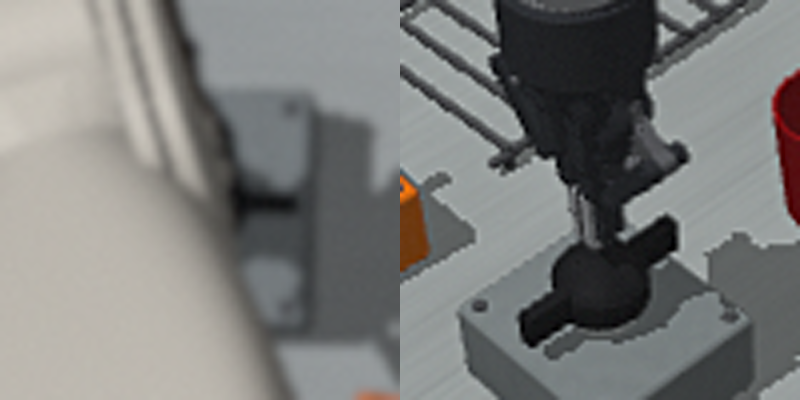

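Side crop: the shut fingertips at (591,235) are over the cap centre at (603,275). The predicted TCP agrees with the picture. Pressing now.

Call:
jog_arm --deltas '[[[0, 0, 9, 0, 0, 0, 0], [0, 0, 5, 0, 0, 0, 0], [0, 0, 4, 0, 0, 0, 0], [0, 0, 3, 0, 0, 0, 0], [0, 0, 2, 0, 0, 0, 0]]]'

```text
clock: 3.9
eef_pos: [0.5555, 0.1883, 0.0945]
tool_rot: [0.708, 0.706, 0.003, -0.001]
ft_force: [-3.9, -1.7, 11.2]
grip_width: -0.0001
```

Call:
jog_arm --deltas '[[[0, -1, 2, 0, 0, 0, 0], [0, -1, 2, 0, 0, 0, 0]]]'

```text
clock: 4.1
eef_pos: [0.5553, 0.1883, 0.0938]
tool_rot: [0.708, 0.706, 0.005, 0.001]
ft_force: [-1.3, -2.3, 10.1]
grip_width: -0.0002
```

Call:
jog_arm --deltas '[[[0, -1, 3, 0, 0, 0, 0], [0, -1, 3, 0, 0, 0, 0]]]'

```text
clock: 4.3
eef_pos: [0.5552, 0.1884, 0.0909]
tool_rot: [0.708, 0.706, 0.007, 0.003]
ft_force: [0.0, -1.6, 4.8]
grip_width: 0.0001
```

Call:
jog_arm --deltas '[[[0, 0, 3, 0, 0, 0, 0], [0, 0, 3, 0, 0, 0, 0]]]'

```text
clock: 4.5
eef_pos: [0.5554, 0.1884, 0.0867]
tool_rot: [0.708, 0.706, 0.007, 0.004]
ft_force: [-3.2, -1.4, 5.6]
grip_width: -0.0004
```

Call:
jog_arm --deltas '[[[0, 0, 2, 0, 0, 0, 0]]]'

```text
clock: 4.6
eef_pos: [0.5554, 0.1884, 0.0854]
tool_rot: [0.708, 0.706, 0.008, 0.004]
ft_force: [-2.4, -1.1, 6.5]
grip_width: -0.0004
```

Call:
jog_arm --deltas '[[[0, 0, -5, 0, 0, 0, 0], [0, 0, -15, 0, 0, 0, 0], [0, 0, -15, 0, 0, 0, 0], [20, -30, 0, 0, 0, 0, 0], [22, -6, 0, 0, 0, 0, 0]]]'

```text
clock: 5.1
eef_pos: [0.5189, 0.2294, 0.121]
tool_rot: [0.71, 0.704, 0.007, 0.004]
ft_force: [0.3, -1.0, 0.1]
grip_width: -0.0002
```

```bash
python3 plan.py .521 .232 .115 90 1; python3 - <<'E'
from show import *
b=snap('side','s3.png');ims={'side':b}
for z in(.061,.069): print(z,fit(ims,z,[.552,.187,.03])[:2])
old={'side':cv2.imread('pics/side1.png')[:,:,::-1]}
u,v,h=C['side'];f=lambda im:cv2.resize(im[v-h:v+h,u-h:u+h],(400,400),interpolation=cv2.INTER_CUBIC)
cv2.imwrite('pics/c3.png',np.hstack([f(old['side']),f(b)])[:,:,::-1])
E
```

```text
5.1 p [0.5189 0.2294 0.121 ] F [ 0.3 -1.   0.1]
[2.6, 2.0, 6.0] [0.92, -0.27, -0.42]
0.061 (array([0.55243488, 0.18699048, 0.04451247]), np.float64(0.17141870637143747))
0.069 (array([0.54712812, 0.19126151, 0.05071675]), np.float64(0.1718102518785292))
```

View pics/c3.png

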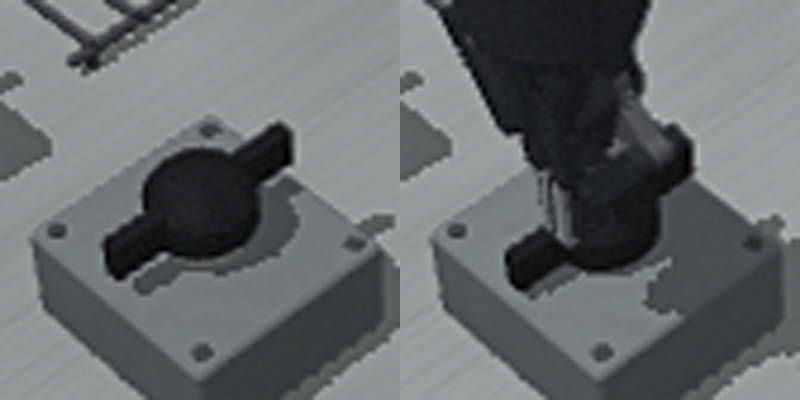

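Right half of the crop: with the fingers off, the cap's bottom edge has moved from y≈257 to y≈270 and the wing end from y≈280 to y≈291. That is about the 13 px expected for 8 mm, so the head is latched. Next I'll lower the fingers behind the +y wing.

Call:
jog_arm --deltas '[[[3, 0, 15, 0.9, -0.3, -0.4, 0], [0, 0, 15, 0, 0, 0, 0], [0, 0, 12, 0, 0, 0, 0], [0, 0, 6, 0, 0, 0, 0], [0, 0, 4, 0, 0, 0, 0]]]'

```text
clock: 5.65
eef_pos: [0.5213, 0.2376, 0.065]
tool_rot: [0.705, 0.709, 0.001, -0.0]
ft_force: [-0.6, -0.8, -0.4]
grip_width: 0.0004
```

```bash
python3 plan.py .522 .232 .067 90 1
```

```text
5.65 p [0.5213 0.2376 0.065 ] F [-0.6 -0.8 -0.4]
[-5.6, 0.7, -2.0] [0.08, -0.14, 0.35]
```

Call:
jog_arm --deltas '[[[-4, 4, -1, 0, 0, 0.3, 0], [-1, 4, 0, 0, 0, 0, 0], [0, 4, 0, 0, 0, 0, 0]]]'

```text
clock: 5.95
eef_pos: [0.5338, 0.2312, 0.0651]
tool_rot: [0.707, 0.707, 0.0, -0.001]
ft_force: [0.6, -0.2, -0.2]
grip_width: 0.0002
```

Call:
jog_arm --deltas '[[[0, 4, 0, 0, 0, 0, 0], [0, 4, 0, 0, 0, 0, 0], [0, 4, 0, 0, 0, 0, 0]]]'

```text
clock: 6.25
eef_pos: [0.5454, 0.2313, 0.0655]
tool_rot: [0.707, 0.707, -0.0, -0.002]
ft_force: [-2.4, -0.5, 0.1]
grip_width: -0.0001
```

Call:
jog_arm --deltas '[[[0, 4, 0, 0, 0, 0, 0], [0, 4, 0, 0, 0, 0, 0], [0, 4, 0, 0, 0, 0, 0]]]'

```text
clock: 6.55
eef_pos: [0.5576, 0.2312, 0.0656]
tool_rot: [0.707, 0.707, -0.001, -0.003]
ft_force: [-2.6, -0.7, -0.5]
grip_width: -0.0001
```

Call:
jog_arm --deltas '[[[0, 4, 0, 0, 0, 0, 0], [0, 4, 0, 0, 0, 0, 0]]]'

```text
clock: 6.75
eef_pos: [0.5656, 0.2312, 0.0653]
tool_rot: [0.707, 0.707, -0.002, -0.003]
ft_force: [-3.0, -0.0, 0.1]
grip_width: -0.0
```

```bash
python3 - <<'E'
from show import *
b=snap('side','s4.png');a=snap('top','t4.png')
u,v,h=C['side'];f=lambda im,u,v,h:cv2.resize(im[v-h:v+h,u-h:u+h],(400,400),interpolation=cv2.INTER_CUBIC)
cv2.imwrite('pics/c4.png',np.hstack([f(a,261,229,30),f(b,272,280,42)])[:,:,::-1])
E
```

```text
(no output)
```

View pics/c4.png

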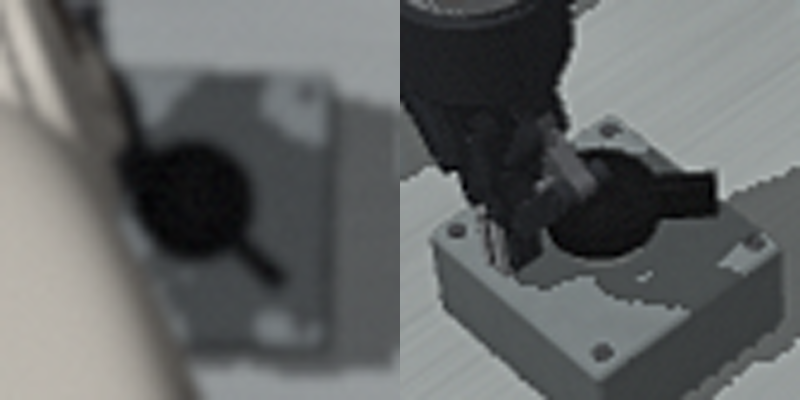

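The wing has turned about 44° (0.77 rad) clockwise; in the top crop it points to (275,280). The cap bottom is back at y≈257 in the side crop, so the latch has released. I'll back off the way I came so the head can turn back.

Call:
jog_arm --deltas '[[[0, -6, 0, 0, 0, 0, 0], [0, -8, 0, 0, 0, 0, 0], [0, -10, 0, 0, 0, 0, 0], [0, -12, 0, 0, 0, 0, 0], [0, -14, 0, 0, 0, 0, 0]]]'

```text
clock: 7.35
eef_pos: [0.5168, 0.2322, 0.0666]
tool_rot: [0.707, 0.707, 0.002, -0.001]
ft_force: [-0.8, 0.5, 0.2]
grip_width: 0.0001
```

Call:
jog_arm --deltas '[[[0, -6, 0, 0, 0, 0, 0], [0, 0, -20, 0, 0, 0, 0], [0, 0, -30, 0, 0, 0, 0], [0, 0, -40, 0, 0, 0, 0], [0, 0, -40, 0, 0, 0, 0]]]'

```text
clock: 7.85
eef_pos: [0.5031, 0.2279, 0.1946]
tool_rot: [0.707, 0.707, -0.005, -0.0]
ft_force: [0.8, 0.4, -0.2]
grip_width: 0.0
```

```bash
python3 plan.py .40 .05 .25 90 5
```

```text
7.85 p [0.5031 0.2279 0.1946] F [ 0.8  0.4 -0.2]
[-35.7, -20.7, -10.7] [-0.09, 0.08, -0.0]
[-35.6, -20.7, -10.8] [-0.09, 0.08, -0.0]
[-35.6, -20.7, -10.8] [-0.09, 0.08, -0.0]
[-35.6, -20.7, -10.9] [-0.09, 0.08, -0.0]
[-35.6, -20.6, -11.0] [-0.09, 0.08, -0.0]
```

Call:
jog_arm --deltas '[[[-36, -20, -11, 0, 0, 0, 0], [-36, -20, -11, 0, 0, 0, 0], [-36, -20, -11, 0, 0, 0, 0], [-36, -20, -11, 0, 0, 0, 0], [-36, -20, -11, 0, 0, 0, 0]]]'

```text
clock: 8.35
eef_pos: [0.4067, 0.0463, 0.259]
tool_rot: [0.705, 0.71, 0.004, 0.007]
ft_force: [0.3, -0.8, 0.2]
grip_width: 0.0002
```

Call:
jog_arm --deltas '[[[-40, 0, 0, 0, 0, 0, 0], [-40, 0, 0, 0, 0, 0, 0], [-10, 0, 0, 0, 0, 0, 0], [0, 0, 0, 0, 0, 0, 0]]]'

```text
clock: 8.75
eef_pos: [0.4047, -0.0512, 0.2638]
tool_rot: [0.707, 0.707, 0.006, 0.013]
ft_force: [0.2, 1.4, -0.5]
grip_width: 0.0
```

```bash
python3 - <<'E'
from show import *
ims={n:snap(n,n+'5.png') for n in C}
for z in(.061,.069):
    print(z,fit({'side':ims['side']},z)[:2],fit({'side':cv2.imread('pics/side1.png')[:,:,::-1]},z)[:2])
f=lambda im,u,v,h:cv2.resize(im[v-h:v+h,u-h:u+h],(400,400),interpolation=cv2.INTER_CUBIC)
cv2.imwrite('pics/c5.png',np.hstack([f(ims['top'],261,229,30),f(ims['side'],272,280,42)])[:,:,::-1])
# change elsewhere since the start
for n in C:
    a=cv2.imread(f'pics/{n}1.png').astype(int); d=np.abs(a[:,:,::-1]-ims[n]).max(2)
    u,v,h=C[n]; print(n,'changed px at button',int((d[v-h:v+h,u-h:u+h]>40).sum()))
print(get_obs()['eef_pos'],get_obs()['ft_force'])
E
```

```text
0.061 (array([0.55724727, 0.18350712, 0.02201523]), np.float64(0.015243041661108889)) (array([0.55758567, 0.18336438, 0.02741276]), np.float64(0.019904628518073893))
0.069 (array([0.55120795, 0.18813984, 0.04031702]), np.float64(0.017187986305633365)) (array([0.55158375, 0.18744344, 0.03426277]), np.float64(0.02176481703792628))
top changed px at button 0
side changed px at button 0
[ 0.40485739 -0.04967387  0.26360826] [ 0.03648119 -0.06141954 -0.57883175]
```

View pics/c5.png

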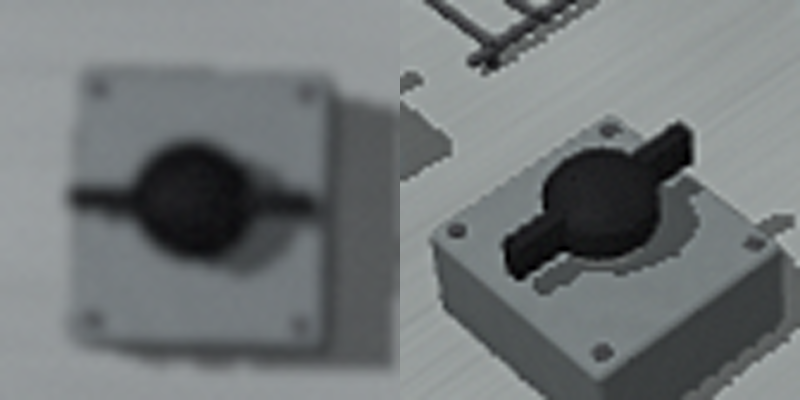

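View pics/side5.png

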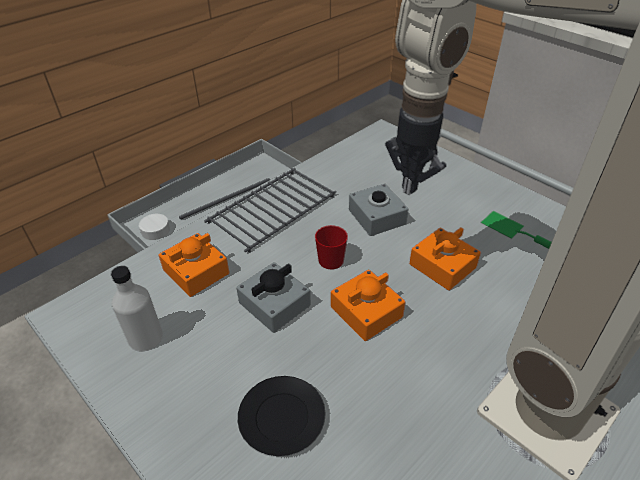

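The final pictures show the black button raised, with its wings back in line and no pixel changed from the start in that crop. The cup, bottle, plate, spatula and grate are in place and the arm is clear, so I'm handing in.

```bash
python3 -c "
from workcell import *
print(job_done(),get_obs()['clock'])"
```

```text
the job is handed in; nothing more can be done
the job is handed in; nothing more can be done
```

I tested the stop button in the order asked and handed the job in at about 9 s on the robot's clock. The hand-in reports no verdict. The button is left raised and turned back, with the robot touching nothing.

- **Press:** I pressed the black winged head with shut fingertips to about 11.6 mm. That is at or just past the recommended 10–11 mm and short of the 12 mm stop. The peak force I read was about 11 N. With the fingers lifted off, the side picture showed the head staying about 7–8 mm down, so it had latched.
- **Twist:** I pushed the +y wing clockwise to about 0.77 rad with about 3 N. The picture then showed the head sprung back up. I backed off the way I came and retreated.
- **Last checks:** In both cameras' crops of the button, no pixel had changed noticeably from the start. In the side view the cup, bottle, plate, grate, igniter and orange look-alikes looked unmoved. The spatula was partly in shadow and hidden by the arm, but the arm never came near it.

**Checks that disagreed:**
- The automatic silhouette fit could not tell raised from latched. For those two states I relied on comparing the pictures directly.
- The force early in the press, about 11 N at 2.5 mm, was higher than the spring figures suggest. It fell to 5–6 N further down.

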